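# Take the clamping weight off its safety hook and set it on the glued bridge

## Robot

A 6-joint arm with a two-finger parallel gripper is mounted at the origin on the work surface. World frame = base frame: x ahead of the robot, y to its left, z up, the work surface at z = 0. Lengths are in m, angles in rad, forces in N, time in s.
With the tool pointing down it reaches from about 0.35 to 0.775 m from the base axis. Payload 7.3 kg.
Tool frame: the origin (TCP) lies at the very end of the fingers, on their centre line; the grasp point (between the pads) lies grip_point_offset behind it (grip_point_offset is the distance from the TCP to the grasp point, in m); z points along the fingers, y is the direction in which the jaws open and shut (so a half turn about z gives the same grasp; the last joint's range is limited). The gripper opens to 92 mm and grips with 3 to 60 N. Pads are 19 mm wide; open, the fingers measure 130 mm over their backs; the gripper's body (75 mm by 190 mm) begins 47 mm behind the grasp point.
Start: joints at [-1.322, 0.342, 1.524, -0, 1.275, -0.146], TCP at [0.202, -0.485, 0.227] pointing down, gripper open.
Joint ranges: [-2.53, 2.53], [-0.77, 2.02], [0.04, 2.7], [-1, 4.14], [0.28, 2.66], [-3.11, 3.11]. Speed limits (rad/s): [2.57, 2.57, 3.14, 3.14, 3.14, 3.14].

## Interface

Orientations are given as [roll, pitch, yaw] about the fixed x, y, z axes, in that order (R = Rz(yaw) Ry(pitch) Rx(roll)).
In Python, from cell import * gives the robot as it stands.
- The arm moves only by the shell command python3 -m inch 'ROWS' [OPENING] [FORCE]. ROWS is JSON, a list that holds one entry, the list of rows, each a list of 4 numbers: the shift along the tool's x, y, z in mm, then the turn about the tool's z in rad. In form: [[[x, y, z, roll], ...]]. A call has 1 to 10 rows; each row shifts and turns the commanded pose from where the row before left it, along the tool's axes as they then stand; what a row does not reach is not made up. A row lasts 1/8 s, in which the tool goes at most 62.5 mm and 10.7 degrees, less where a joint would pass 70% of its speed; a pose out of reach is approached as far as the arm can. A call with a gripper value outside its range is refused whole. OPENING is the closure, from -1 (fully open) to 1 (shut), set as the call begins (- or left out, the last holds). The fingers move at their own pace and stop on an object; FORCE is the grip in N (left out, the last holds). Time passes only in rows, so rows that do not move let the fingers close. It gives the time, the measured TCP pose, the force and the opening at its end, in the units of the state.
- observe(): the state, without advancing time (a new reading comes with each control period).
- read_camera(name): name is "scene" or "top"; returns a dict with "img" (384x512x3 uint8, blue, green, red), "fx", "fy", "cx", "cy" (pixels), "eye" and "rotation" of the camera in the world. Camera axes: x right, y down, z forward; pixel columns grow to the right and rows downward; lengths in m; the calibration is good to about 2 mm. A picture is of the moment at which its call begins. There is no depth.
- hand_in(): hands the job in, once; it reports no verdict.
Trained networks look in the newest picture that a camera, given by its name, has taken for a name from the list of things; names that differ only in an ending like _2 or _b are one class to them, and where a whole thing is asked for, a point or a joint stands for the part that bears it (a point fixed in the world has none). Each returns a list of dicts, best first, with "conf" (0 to 1); they miss things now and then, are a little off and sometimes report something else, mostly with a low value. They report only what shows in the picture. A call takes as long as a camera call. They do not tell look-alikes from the thing itself.
- boxes_of(camera, label): "at" ([row, column] in pixels, amid what is visible of it).
- place_of(camera, label): "at" ([row, column] in pixels: a listed point, or the origin of a listed thing).
The state is a dict: "time": time; "qpos": joint angles; "qvel": joint speeds; "joint_efforts": joint torques, N m; "tool_pos": TCP position; "tool_rot": TCP orientation; "contact_force": force on the tool from outside, world axes, zero at the start; "torque": the same for the moment, N m; "opening": finger opening in m.
Only numpy, scipy, OpenCV 4.12 (cv2) and the standard library are available. Lean on these libraries where they do the work, as an engineer would, in place of code of your own. Each camera call takes 0.05 s, during which the arm holds its last target. There are 200 camera calls.

## Task

Take the brass clamping weight off the safety hook: with the weight held by its wooden handle, push its crossbar back against the hook's red sprung keeper until the bar is under the open mouth, lift it out there without forcing it against the hook, and set the weight down gently, upright and centred, on the round cork pad that presses the glued bridge. Leave everything else on the bench where it is.

Things in the scene. Friction and masses are not known exactly. Their poses are not given: they have to be found in the camera images.
- weight: Brass clamping weight, 0.45 to 0.75 kg: a cylinder 60 mm across, 34 mm high, with two 8 mm steel uprights at y = +-26 mm that carry a crossbar and above it a wooden handle. Origin: centre of its underside; z up, y along crossbar and handle. It starts hanging on the hook by the crossbar, the hook's arm passing through the loop under the bar.
- weight_bar (a point): Middle of the axis of the steel crossbar: 8 x 8 mm square, along the weight's y, 92 mm above its underside.
- weight_handle (a point): Centre of the wooden handle, 134 mm above the weight's underside: 70 mm along the weight's y, 20 mm thick along x, 24 mm high. To be gripped from above across its 20 mm.
- stand: Fixed blue hook stand: base plate 220 x 110 x 8 mm, post at x = +125 mm, spring-steel arm 14 mm wide from the post to the hook's nose at -x; it gives 1 mm per 4 N up or down. Origin: on the bench exactly below the crossbar's start; x from nose to post, z up. A yellow jaw, 22 mm wide, on the arm's end forms the hook. Weight and hook must not bear on each other with over 20 N.
- hook_seat (a point): On the arm's top (128 mm above the bench with the weight on), below the crossbar's start. Axes as the stand's. The bar lies under the nose: a wall at -x with a 29 mm long roof, then towards +x the open mouth and a back horn. Roof and horn: undersides 11 mm, tops 17 mm above the arm; the jaw reaches 14 mm below it. Bar 22 to 36 mm above its start: over the nose, brass still below the jaw.
- hook_mouth (a point): Average place of the mouth's middle, level with the jaw's top, 20 mm from the seat along x. The mouth is 10.5 mm long, open straight up. The jaw is clamped anywhere over +-10 mm along x and this is not measured, so the bar must be pushed 10 to 30 mm to lie under the mouth, with 1.2 mm to spare either way. Too little: the roof stops a lift; too far: the horn does.
- hook_keeper (a point): Average place of the face of the red sprung keeper, a 9 x 9 mm block, its top 10 mm above the arm's top, that closes the mouth. It shifts with the jaw by +-10 mm. Pressed by the bar it slides to +x along the arm: 2.5 N at first, 4.7 N at its full 24 mm. Going up, the bar rubs on it (up to about 5 N) until the bar is 10 mm up and it snaps shut below.
- pad_top (a point): Centre of the top of the round cork pad, 80 mm across, level, 48 mm above the bench, slightly springy (1 mm per 5 N), on a square wooden block on the bridge of a pear-shaped soundboard. The weight is to stand here, within 10 mm of the centre.
- board: Fixed plywood work board 270 x 190 x 12 mm carrying the soundboard, bridge and pad. Origin: centre of its underside on the bench; the pad is at x = -30 mm.
- offcut: Dark wooden offcut 30 x 30 x 20 mm lying on the board's corner; leave alone. Origin: underside centre.
- glue_bottle: White glue bottle, 56 mm across, 150 mm high, beyond the work; leave alone. Origin: underside centre.
- chisel: Blue-handled hand tool 210 mm long lying on the bench; leave alone.
- brush: Brush 180 mm long lying on the bench; leave alone.
- mallet: Hammer 240 mm long lying on the left (+y) of the bench; leave alone.
- tin: Green tin, 70 mm across, 90 mm high, on the right (-y); leave alone. Origin: underside centre.
- cup: Blue cup, 72 mm across, 85 mm high, on the right; leave alone. Origin: underside centre.
There are look-alikes about, which are no part of the job. Leave any pink or purple look-alike of the weight alone.

How it is judged:
By the outcome, as a careful person would: the job done as asked, in the order asked, and still so for the second after the job is handed in, with the robot touching nothing.
It also fails if it takes over 72 s, if anything falls off the work surface, if the arm or the gripper's body presses on something with over 40 N, if the wrist force passes 120 N, or if a joint passes its speed limit or range.

## Working session

There is one attempt and no reset: what is moved stays moved. The work goes in short steps, Python scripts to look and compute and a shell command to move; the robot and the scene stay as the last step left them, time stands still between calls to the robot, and variables do not carry over. Pictures are saved under pics/ and viewed, about 8 in all and at most 12, crops included, and the job is handed in when it is done.

```bash
ls; mkdir -p pics; cat > h.py <<'E'
from cell import *
import numpy as np, cv2
def ray(c,at):
    d=np.array([(at[1]-c["cx"])/c["fx"],(at[0]-c["cy"])/c["fy"],1.0])
    return np.array(c["eye"]),np.array(c["rotation"])@d
def at_z(c,at,z):
    e,d=ray(c,at); return e+d*(z-e[2])/d[2]
def tri(c1,a1,c2,a2):
    e1,d1=ray(c1,a1);e2,d2=ray(c2,a2)
    s=np.linalg.lstsq(np.stack([d1,-d2],1),e2-e1,rcond=None)[0]
    p,q=e1+s[0]*d1,e2+s[1]*d2
    return (p+q)/2,np.linalg.norm(p-q)
def proj(c,p):
    v=np.array(c["rotation"]).T@(np.array(p)-np.array(c["eye"]))
    return np.array([c["cy"]+c["fy"]*v[1]/v[2],c["cx"]+c["fx"]*v[0]/v[2]])
E
python3 - <<'E'
from h import *
np.set_printoptions(precision=4,suppress=True)
C={n:read_camera(n) for n in("scene","top")}
for n,c in C.items():
    cv2.imwrite(f"pics/{n}0.png",c["img"]); print(n,c["eye"],c["fx"])
for l in["weight","weight_bar","weight_handle","stand","hook_seat","hook_mouth","hook_keeper","pad_top","board"]:
    r={n:place_of(n,l) for n in C}
    for n in C: print(l,n,[(np.round(x["at"],1).tolist(),round(x["conf"],2)) for x in r[n][:3]])
    if r["scene"] and r["top"]: print("   tri",*tri(C["scene"],r["scene"][0]["at"],C["top"],r["top"][0]["at"]))
print(observe())
E
```

```text
pics
scene [ 1.1003 -0.3499  0.9193] 362.7822719296065
top [ 0.5632 -0.0155  1.2174] 367.4129191371669
weight scene [([158.5, 283.8], 0.97), ([140.1, 311.2], 0.91), ([160.6, 334.9], 0.72)]
weight top [([221.8, 195.0], 0.62), ([224.4, 185.3], 0.26)]Traceback (most recent call last):
  File "<stdin>", line 9, in <module>
  File "h.py", line 10, in tri
    s=np.linalg.lstsq(np.stack([d1,-d2],1),e2-e1,rcond=None)[0]
                      ~~~~~~~~^^^^^^^^^^^^
    axis = normalize_axis_index(axis, result_ndim)
numpy.exceptions.AxisError: axis 1 is out of bounds for array of dimension 1
```

```bash
sed -i 's/\[d1,-d2\],1/[d1,-d2],axis=-1/' h.py; python3 - <<'E'
from h import *
np.set_printoptions(precision=4,suppress=True)
C={n:read_camera(n) for n in("scene","top")}
print(np.array(C["top"]["rotation"]),C["top"]["cx"])
for l in["weight","weight_bar","weight_handle","stand","hook_seat","hook_mouth","hook_keeper","pad_top","board"]:
    r={n:place_of(n,l) for n in C}
    for n in C: print(l,n,[(np.round(x["at"],1).tolist(),round(x["conf"],2)) for x in r[n][:4]])
    if r["scene"] and r["top"]:
        p,e=tri(C["scene"],r["scene"][0]["at"],C["top"],r["top"][0]["at"]); print("   tri",p,e)
print(observe())
E
```

```text
[-3.1008  0.0282 -1.5829] 249.9469894280469
weight scene [([160.1, 335.2], 0.86), ([158.1, 285.0], 0.8), ([139.2, 311.1], 0.55)]
weight top [([232.9, 151.5], 0.85), ([194.5, 150.6], 0.64), ([222.0, 193.4], 0.5)]Traceback (most recent call last):
  File "<stdin>", line 9, in <module>
  File "h.py", line 10, in tri
    s=np.linalg.lstsq(np.stack([d1,-d2],axis=-1),e2-e1,rcond=None)[0]
      ~~~~~~~~~~~~~~~^^^^^^^^^^^^^^^^^^^^^^^^^^^^^^^^^^^^^^^^^^^^^
    _assert_2d(a, b)
    ~~~~~~~~~~^^^^^^
    raise LinAlgError('%d-dimensional array given. Array must be '
            'two-dimensional' % a.ndim)
numpy.linalg.LinAlgError: 1-dimensional array given. Array must be two-dimensional
```

View pics/scene0.png

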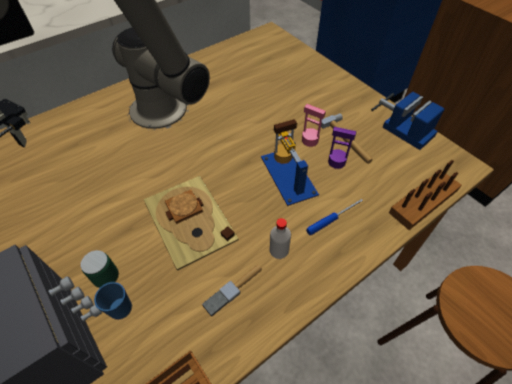

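View pics/top0.png

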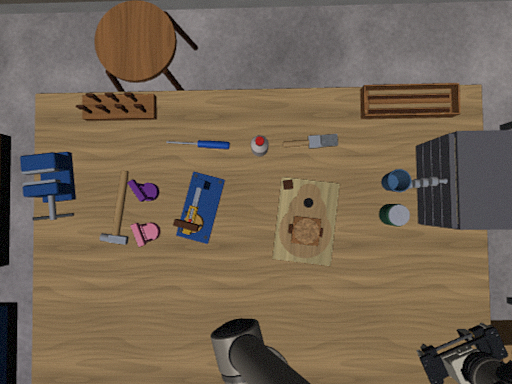

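The scene view shows three candidates for the weight: brass with a brown handle on the blue stand at scene (158,284) / top (222,194), pink at scene (139,311) / top (233,151), and purple at scene (160,335) / top (194,151). The brass one hanging on the hook fits the description. The pad is near scene (205,183) / top (231,308). The camera rotation is given as rpy, so I'll fix the helper for that.

```bash
sed -i 's/np.array(c\["rotation"\])/Rm(c["rotation"])/g' h.py; cat >> h.py <<'E'
from scipy.spatial.transform import Rotation
def Rm(r): return Rotation.from_euler("xyz",r).as_matrix()
E
python3 - <<'E'
from h import *
np.set_printoptions(precision=4,suppress=True)
C={n:read_camera(n) for n in("scene","top")}
near={"scene":(165,288),"top":(215,198)}
for l in["weight","weight_bar","weight_handle","stand","hook_seat","hook_mouth","hook_keeper","pad_top","board"]:
    r={n:place_of(n,l) for n in C}
    for n in C:
        if l not in("pad_top","board"): r[n]=[x for x in r[n] if np.hypot(*(np.array(x["at"])-near[n]))<45 and not(n=="top" and x["at"][1]<170) and not (n=="scene" and x["at"][1]>303)]
        print(l,n,[(np.round(x["at"],1).tolist(),round(x["conf"],2)) for x in r[n][:3]])
    if r["scene"] and r["top"]:
        p,e=tri(C["scene"],r["scene"][0]["at"],C["top"],r["top"][0]["at"]); print("   tri",p,e)
def crop(n,r0,r1,c0,c1,k):
    return cv2.resize(C[n]["img"][r0:r1,c0:c1],None,fx=k,fy=k,interpolation=cv2.INTER_CUBIC)
a=crop("scene",110,210,250,325,5.5); b=crop("top",165,250,170,230,6)
H=max(a.shape[0],b.shape[0]); im=np.zeros((H,a.shape[1]+b.shape[1],3),np.uint8)
im[:a.shape[0],:a.shape[1]]=a; im[:b.shape[0],a.shape[1]:]=b
cv2.imwrite("pics/crop1.png",im); print(im.shape)
print(observe())
E
```

```text
weight scene [([161.3, 282.0], 0.62), ([126.9, 283.5], 0.24)]
weight top [([221.2, 192.8], 0.76)]
   tri [0.5046 0.2032 0.0146] 0.008178243382427215
weight_bar scene [([136.9, 283.9], 0.79)]
weight_bar top [([220.5, 186.9], 0.8)]
   tri [0.5122 0.1976 0.1365] 0.00951395181043968
weight_handle scene [([129.8, 283.2], 0.92)]
weight_handle top [([221.4, 186.0], 0.79), ([224.8, 189.7], 0.6)]
   tri [0.5109 0.1939 0.167 ] 0.009760520829736849
stand scene [([166.4, 283.6], 0.71), ([135.9, 284.2], 0.36)]
stand top [([221.7, 195.0], 0.62)]
   tri [ 0.5044  0.2054 -0.0138] 0.002287236989092231
hook_seat scene [([138.8, 285.1], 0.66)]
hook_seat top [([227.3, 189.0], 0.56), ([223.0, 197.2], 0.24)]
   tri [0.496  0.2049 0.1098] 0.01023033144515801
hook_mouth scene [([139.0, 283.7], 0.82)]
hook_mouth top [([220.5, 188.8], 0.87)]
   tri [0.5127 0.1947 0.1294] 0.00623621641049954
hook_keeper scene [([139.7, 283.8], 0.59)]
hook_keeper top [([221.7, 188.9], 0.8), ([226.2, 188.6], 0.31)]
   tri [0.5094 0.1968 0.1224] 0.003914695321630743
pad_top scene [([203.0, 181.5], 0.9)]
pad_top top [([232.5, 304.1], 0.87)]
   tri [ 0.4673 -0.1556  0.0397] 0.004618715279479626
board scene [([220.4, 187.8], 0.91)]
board top [([217.9, 307.3], 0.59), ([142.5, 197.6], 0.39)]
   tri [ 0.5132 -0.1683  0.0132] 0.0009774518742000928
(550, 772, 3)
{'time': 1.4, 'qpos': array([-1.322 ,  0.342 ,  1.5241,  0.    ,  1.2754, -0.146 ]), 'qvel': array([-0.0011, -0.0009, -0.001 ,  0.0003, -0.0015,  0.0001]), 'joint_efforts': array([  0.0008, -43.1132, -24.4473,   0.0719,   0.0483,   0.    ]), 'tool_pos': array([ 0.202 , -0.4846,  0.2267]), 'tool_rot': array([ 3.1415, -0.    ,  0.3948]), 'contact_force': array([-0.0877, -0.3034,  0.1515]), 'torque': array([-0.0012, -0.0365, -0.0746]), 'opening': 0.09171597906295269}
```

View pics/crop1.png

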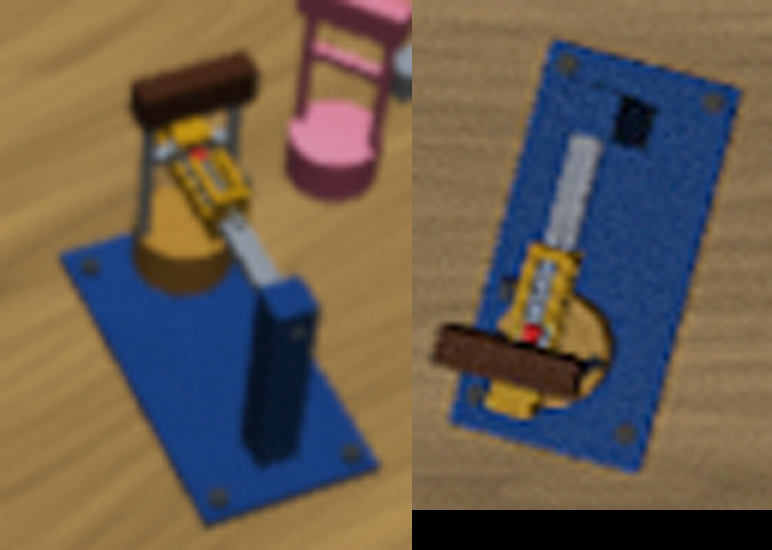

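The crop confirms it: brass body, dark-brown wooden handle, crossbar in the yellow jaw, red keeper at about scene (138,286). The pink look-alike stands apart on the bench. Next I'll work out the stand axes, handle line and jaw from pixels.

```bash
python3 - <<'E'
from h import *
import cell
np.set_printoptions(precision=4,suppress=True)
print("gpo",getattr(cell,"grip_point_offset",None),[k for k in dir(cell) if "grip" in k.lower()])
C={n:read_camera(n) for n in("scene","top")}
T=lambda x,y:(165+y/6,170+(x-412)/6)
S=lambda x,y:(110+y/5.5,250+x/5.5)
t,s=C["top"],C["scene"]
cor=[at_z(t,T(*p),.008) for p in[(553,40),(742,92),(640,472),(450,422)]]
ctr=np.mean(cor,0); ux=(cor[0]+cor[1]-cor[2]-cor[3])[:2]; L=np.linalg.norm(ux)/2;ux/=2*L
W=np.linalg.norm(cor[0]-cor[3]),np.linalg.norm(cor[0]-cor[1])
print("plate top",ctr,np.degrees(np.arctan2(*ux[::-1])),W)
cs=[at_z(s,S(*p),.008) for p in[(62,257),(210,524),(378,468)]]
print("plate scene ctr",(cs[0]+cs[2])/2,"yaw",np.degrees(np.arctan2(*(cs[1]-cs[0])[:2][::-1])),np.linalg.norm(cs[1]-cs[0]),np.linalg.norm(cs[2]-cs[1]))
# handle top-face corners
hc=[at_z(t,T(*p),.186) for p in[(440,325),(583,358),(578,392),(435,360)]]
print("handle top",np.mean(hc,0),"dir",np.degrees(np.arctan2(*(hc[0]-hc[1])[:2][::-1])),np.linalg.norm(hc[0]-hc[1]))
hs=[at_z(s,S(*p),.186) for p in[(133,85),(248,53),(256,68),(140,100)]]
print("handle scene",np.mean(hs,0),"dir",np.degrees(np.arctan2(*(hs[1]-hs[0])[:2][::-1])),np.linalg.norm(hs[0]-hs[1]))
for p in[(530,335),(540,245),(490,415),(585,135)]: print("top jaw",p,at_z(t,T(*p),.145 if p[1]!=335 else .138))
for p in[(200,155),(195,150),(190,165),(185,120),(225,210),(215,185)]: print("sc jaw",p,at_z(s,S(*p),.138 if p[1]==155 else .145))
print("pad",at_z(s,(203,181.5),.048),at_z(t,(232.5,304.1),.048))
u=np.array([.5,.2]);
E
```

```text
gpo 0.0188 ['grip_point_offset']
plate top [0.5509 0.1813 0.008 ] -15.538365620089508 (np.float64(0.21755073672012662), np.float64(0.10871218567979983))
plate scene ctr [0.5583 0.183  0.008 ] yaw -15.15122329283882 0.21652397222969927 0.10478187663202011
handle top [0.505  0.1938 0.186 ] dir 76.50923141071775 0.06924339254656954
handle scene [0.5083 0.1969 0.186 ] dir 74.48252456284656 0.06765458305690886
top jaw (530, 335) [0.5138 0.1931 0.138 ]
top jaw (540, 245) [0.5579 0.1866 0.145 ]
top jaw (490, 415) [0.4755 0.2115 0.145 ]
top jaw (585, 135) [0.6114 0.1642 0.145 ]
sc jaw (200, 155) [0.5198 0.1947 0.138 ]
sc jaw (195, 150) [0.5204 0.1901 0.145 ]
sc jaw (190, 165) [0.5276 0.1805 0.145 ]
sc jaw (185, 120) [0.499  0.2007 0.145 ]
sc jaw (225, 210) [0.5649 0.1739 0.145 ]
sc jaw (215, 185) [0.5474 0.1816 0.145 ]
pad [ 0.472  -0.1593  0.048 ] [ 0.469  -0.1525  0.048 ]
```

```bash
python3 -m inch '[[[0,0,-2,-0.182],[0,0,-2,-0.182],[0,0,-2,-0.182],[0,0,-2,-0.182],[0,0,-2,-0.182]]]' -1 30; python3 -m inch '[[[60,9.4,0,0],[60,9.4,0,0],[60,9.4,0,0],[60,9.4,0,0],[60,9.4,0,0],[60,9.4,0,0],[60,9.4,0,0],[60,9.4,0,0],[60,9.4,0,0],[60,9.4,0,0]]]'; python3 -m inch '[[[50,8,0,0],[50,8,0,0],[30,4,0,0],[6,0,0,0],[0,0,0,0],[0,0,0,0]]]'
python3 - <<'E'
from h import *
np.set_printoptions(precision=4,suppress=True)
o=observe(); p,r=o["tool_pos"],o["tool_rot"]
R=Rm(r)
print(p,r,"to go mm",R.T@(np.array([.507,.1955,.155])-p)*1000)
C={n:read_camera(n) for n in("scene","top")}
a=cv2.resize(C["scene"]["img"][90:200,230:330],None,fx=4,fy=4,interpolation=cv2.INTER_CUBIC)
b=cv2.resize(C["top"]["img"][165:255,145:235],None,fx=4.4,fy=4.4,interpolation=cv2.INTER_CUBIC)
im=np.zeros((440,796,3),np.uint8); im[:440,:400]=a; im[:396,400:796]=b
cv2.imwrite("pics/c2.png",im)
E
```

```text
time: 2.12
tool_pos: [0.2019, -0.4846, 0.2368]
tool_rot: [3.142, 0.0, 1.311]
contact_force: [0.6, -0.6, -0.4]
opening: 0.0917
time: 3.38
tool_pos: [0.451, 0.0716, 0.237]
tool_rot: [3.14, 0.0, 1.305]
contact_force: [0.5, -1.3, 0.3]
opening: 0.0918
time: 4.12
tool_pos: [0.5052, 0.1945, 0.2368]
tool_rot: [3.142, 0.0, 1.304]
contact_force: [-0.8, 0.3, -0.5]
opening: 0.0915
[0.5052 0.1945 0.2368] [3.1416 0.0004 1.3036] to go mm [ 1.5228  1.5061 81.8182]
```

View pics/c2.png

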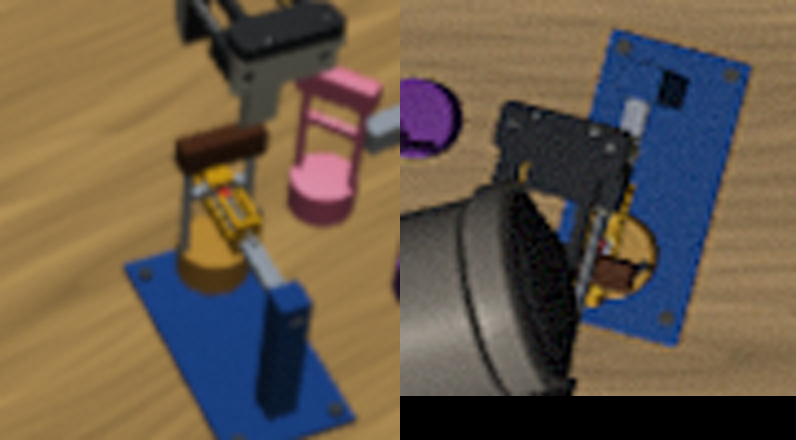

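The picture shows the open gripper above the handle (handle at about crop (222,147) in the scene half) with nothing in the way. I'll apply the small correction, go down and grip.

```bash
python3 -m inch '[[[1.5,1.5,20,0],[0,0,25,0],[0,0,20,0],[0,0,12,0],[0,0,5,0],[0,0,0,0]]]'; python3 -m inch '[[[0,0,0,0],[0,0,0,0],[0,0,0,0],[0,0,0,0],[0,0,0,0],[0,0,0,0]]]' 1 35
python3 - <<'E'
from h import *
np.set_printoptions(precision=4,suppress=True)
o=observe(); print(o["time"],o["tool_pos"],o["tool_rot"],o["contact_force"],o["torque"],o["opening"])
c=read_camera("scene")
cv2.imwrite("pics/c3.png",cv2.resize(c["img"][105:205,250:325],None,fx=6,fy=6,interpolation=cv2.INTER_CUBIC))
E
```

```text
time: 4.97
tool_pos: [0.5075, 0.1964, 0.155]
tool_rot: [3.141, -0.0, 1.305]
contact_force: [1.1, -0.3, -0.1]
opening: 0.092
time: 5.72
tool_pos: [0.5072, 0.1966, 0.1547]
tool_rot: [-3.142, 0.0, 1.305]
contact_force: [0.4, 0.3, -0.2]
opening: 0.0365
5.725 [0.5072 0.1966 0.1547] [-3.1416  0.0001  1.3048] [ 0.3697  0.2804 -0.1779] [-0.0012 -0.0768  0.0144] 0.03647237899369253
```

View pics/c3.png

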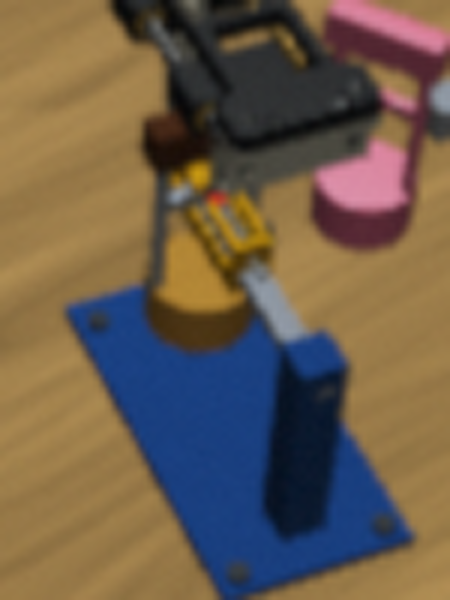

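The gripper is down on the handle at crop (190,140), with the keeper at (217,200). The fingers are still closing, so I'll give them time.

```bash
python3 -m inch '[[[0,0,0,0],[0,0,0,0],[0,0,0,0],[0,0,0,0],[0,0,0,0]]]' 1 35
cat > st.py <<'E'
from h import *
np.set_printoptions(precision=2,suppress=True)
a=[]
for i in range(4):
    c=read_camera("scene"); o=observe(); a.append(np.r_[o["tool_pos"],o["contact_force"]])
a=np.mean(a,0); u=np.array([np.cos(-.267),np.sin(-.267)]); v=np.array([-u[1],u[0]])
d=a[:2]-[.507,.1955]
print("t",round(o["time"],2),"along",d@u*1e3,"side",d@v*1e3,"z",a[2]*1e3,"F along",a[3:5]@u,"side",a[3:5]@v,"up",a[5],"open",o["opening"]*1e3,"tq",o["torque"])
E
python3 st.py
```

```text
time: 6.4
tool_pos: [0.5067, 0.1967, 0.1545]
tool_rot: [-3.141, 0.0, 1.305]
contact_force: [-4.1, 1.5, 1.5]
opening: 0.0195
t 6.6 along -0.42274784847427177 side 1.0540920457731495 z 154.56966006359352 F along -4.3727316842092865 side -0.025882331833056993 up 0.7041333244519185 open 20.056712726714327 tq [0.18 0.73 0.01]
```

```bash
python3 -m inch '[[[0,0,-1,0],[0,0,-1,0],[0,0,-0.5,0],[0,0,0,0],[0,0,0,0]]]'; python3 st.py
```

```text
time: 7.22
tool_pos: [0.5073, 0.1964, 0.1569]
tool_rot: [-3.141, 0.0, 1.305]
contact_force: [0.4, 0.3, -7.7]
opening: 0.0198
t 7.42 along -0.003628308681294162 side 1.036335202430036 z 157.01929159643848 F along 0.25341229241091345 side -0.44875282349627366 up -7.263791072992208 open 19.865141754503284 tq [-0.02 -0.11  0.  ]
```

```bash
for i in 1; do python3 -m inch '[[[0,1,-0.5,0],[0,1,0,0],[0,0,0,0]]]'|tail -2|head -1;  python3 st.py; python3 -m inch '[[[0,1,0,0],[0,1,0,0],[0,0,0,0]]]'|tail -2|head -1; python3 st.py; python3 -m inch '[[[0,1,0,0],[0,1,0,0],[0,0,0,0]]]'|tail -2|head -1; python3 st.py; done
```

```text
contact_force: [-1.1, -0.5, -7.0]
t 8.0 along 1.9795313932598984 side 1.090380176519267 z 157.67005124691866 F along 0.07671653506281484 side -0.08519863235303138 up -7.229427737064816 open 19.835610763000293 tq [-0.06 -0.06 -0.05]
contact_force: [-2.4, -0.0, -6.6]
t 8.57 along 3.733589021824852 side 1.0882176018736964 z 157.58844192440657 F along -2.513595186476655 side 0.20455764833369194 up -6.776591261385332 open 19.656402606262642 tq [0.18 0.43 0.02]
contact_force: [-2.3, 1.7, -6.0]
t 9.15 along 5.943642831609501 side 1.0871774720689253 z 157.64813331936648 F along -2.9293914694036234 side -0.17733200095914758 up -7.227810871842639 open 19.664593893076358 tq [ 0.07  0.47 -0.03]
```

```bash
python3 -m inch '[[[0,-3,0,0],[0,-4,0,0],[0,-4,0,0],[0,-2,0,0],[0,-1,0,0],[0,0,0,0]]]' >/dev/null;  python3 st.py; python3 -m inch '[[[0,-1,0,0],[0,-1,0,0],[0,0,0,0]]]'>/dev/null; python3 st.py; python3 -m inch '[[[0,-1,0,0],[0,-1,0,0],[0,0,0,0]]]'>/dev/null; python3 st.py
```

```text
t 10.1 along -7.891726746573816 side 1.107072056634618 z 157.71252112560896 F along -0.2920101169874687 side 0.13585337995090904 up -7.363800373331345 open 20.15773519937184 tq [ 0.02  0.   -0.01]
t 10.68 along -10.020278294537395 side 1.101979870752088 z 157.69860805753154 F along -0.14072269577866925 side -0.06114899447438488 up -7.249038518018624 open 19.862233697563006 tq [ 0.01 -0.07  0.01]
t 11.25 along -12.025227933155437 side 1.1006706148457206 z 157.70867180655304 F along -0.003827436667241099 side -0.1567651824390535 up -7.350405622818186 open 19.97423161401444 tq [-0.03 -0.06 -0.02]
```

```bash
python3 -m inch '[[[0,-1,0,0],[0,-1,0,0],[0,0,0,0]]]' >/dev/null;  python3 st.py|cut -c1-40,100-150; python3 -m inch '[[[0,-1,0,0],[0,0,0,0]]]'>/dev/null; python3 st.py|cut -c1-150; python3 -m inch '[[[0,-1,0,0],[0,0,0,0]]]'>/dev/null; python3 st.py|cut -c1-150
```

```text
t 11.82 along -14.028151246923068 side 1691303 side -0.2477668732102436 up -6.9671701022483
t 12.28 along -15.04263719493599 side 1.0969049530150095 z 157.70479171778237 F along -0.14219520437464828 side -0.13935443629705752 up -7.37490991373
t 12.72 along -16.032458283658237 side 1.0894446757231009 z 157.6991763549827 F along 0.1224752751986524 side -0.527744512458226 up -6.743868033231151
```

```bash
python3 -m inch '[[[0,-1,0,0],[0,0,0,0]]]' >/dev/null;  python3 st.py|cut -c1-150; python3 -m inch '[[[0,-1,0,0],[0,0,0,0]]]'>/dev/null; python3 st.py|cut -c1-150
```

```text
t 13.18 along -17.043935556608425 side 1.0953134994378484 z 157.68982794567103 F along -0.12588215780576723 side 0.27755391575943855 up -7.28107965218
t 13.62 along -18.043022042581814 side 1.0930587226625392 z 157.68680489708115 F along 0.21642100358168803 side -0.36739176670722495 up -7.12590126420
```

```bash
python3 -m inch '[[[0,-1,0,0],[0,0,0,0]]]' >/dev/null;  python3 st.py|cut -c1-150; python3 -m inch '[[[0,-1,0,0],[0,0,0,0]]]'>/dev/null; python3 st.py|cut -c1-150
```

```text
t 14.07 along -18.875206204173196 side 1.1024781634249667 z 157.7534573126093 F along 0.7114205308782615 side 0.1383489563211748 up -7.205453534456459
t 14.53 along -19.1172649046637 side 1.1344087178130946 z 157.9674784076934 F along 5.169123060124412 side -0.6235932540986944 up -7.860215020502901 o
```

```bash
python3 - <<'E'
from h import *
c=read_camera("scene")
cv2.imwrite("pics/c4.png",cv2.resize(c["img"][120:170,255:315],None,fx=12,fy=12,interpolation=cv2.INTER_CUBIC))
E
```

```text
(no output)
```

View pics/c4.png

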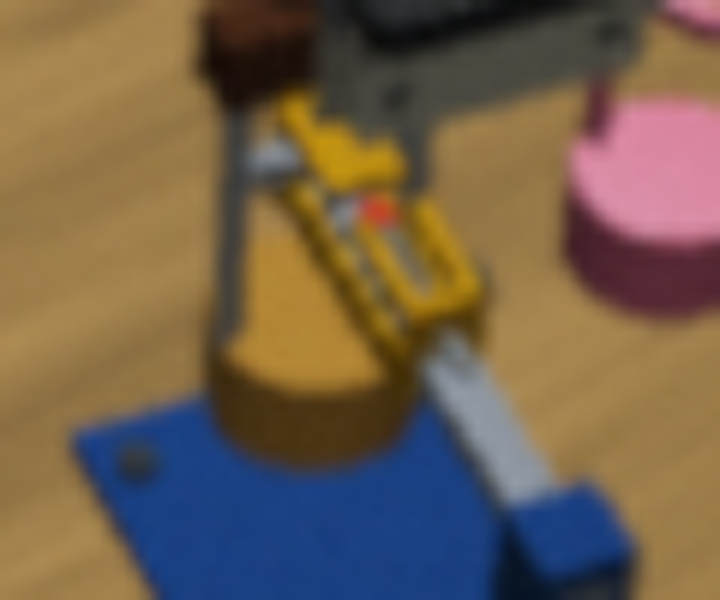

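The crop shows the bar back under the nose at (275,155), with the red keeper in the mouth at (378,210). Wall contact came at along ≈ -18.8. Since the 29 mm roof runs from the wall to the 10.5 mm mouth, the mouth centre is 30.25 mm further, at about +11.5. The keeper touch near +2.5 agrees with that.

```bash
python3 -m inch '[[[0,3,0,0],[0,5,0,0],[0,5,0,0],[0,5,0,0],[0,3,0,0],[0,3,0,0],[0,3,0,0],[0,3,0,0],[0,1.5,0,0],[0,0,0,0]]]' >/dev/null;  python3 st.py|cut -c1-190
```

```text
t 16.02 along 11.252138535958839 side 1.0490903445974613 z 157.59780831754134 F along -2.9632869768774373 side -0.46397730152979233 up -6.7608772304410225 open 20.17502116521487 tq [ 0.12  0
```

```bash
python3 -m inch '[[[0,0.4,0,0],[0,0,-1,0],[0,0,-1,0],[0,0,-1,0],[0,0,0,0]]]' >/dev/null;  python3 st.py|cut -c1-190;  python3 -m inch '[[[0,0,-0.8,0],[0,0,0,0]]]' >/dev/null;  python3 st.py|cut -c1-190
```

```text
t 16.85 along 11.873320599647903 side 1.0998273409242951 z 160.70399174885515 F along -3.5060140346658666 side 0.06110276555313443 up -7.926835218791975 open 19.926437193137094 tq [ 0.09  0.
t 17.3 along 11.863982696392286 side 1.1009509170734157 z 161.48551934378835 F along -3.4820560657914714 side -0.49110045281813486 up -8.641253339822782 open 19.718541571044245 tq [ 0.19  0.
```

```bash
python3 -m inch '[[[0,0,-1,0],[0,0,0,0]]]' >/dev/null;  python3 st.py|cut -c1-190;  python3 -m inch '[[[0,0,-1,0],[0,0,0,0]]]' >/dev/null;  python3 st.py|cut -c1-190
```

```text
t 17.75 along 11.892222414466374 side 1.1182556157722225 z 162.5349680573421 F along -3.5110429749048713 side -0.05228198427343156 up -8.233297945245587 open 19.873413469948783 tq [ 0.14  0.
t 18.2 along 11.881944095955015 side 1.1183568365102765 z 163.50555941791345 F along -3.0671187138272353 side -0.18965982800950465 up -8.803882537034273 open 19.920517139971437 tq [ 0.12  0.
```

```bash
python3 -m inch '[[[0,0,-1,0],[0,0,-1,0],[0,0,0,0]]]' >/dev/null;  python3 st.py|cut -c1-190;  python3 -m inch '[[[0,0,-1,0],[0,0,-1,0],[0,0,0,0]]]' >/dev/null;  python3 st.py|cut -c1-190
```

```text
t 18.77 along 11.894653712862095 side 1.1155373363970293 z 165.52906347608348 F along -3.73752749581701 side -0.2900247045273687 up -8.243393355828388 open 19.875384432997244 tq [0.12 0.56 0
t 19.35 along 12.505532719808365 side 1.2548697119870398 z 167.88880301714892 F along -0.8258396716381025 side -0.2290529140723365 up -7.147614385012231 open 19.754144042364526 tq [-0.04  0.
```

```bash
python3 -m inch '[[[0,-0.5,-1,0],[0,0,-1,0],[0,0,0,0]]]' >/dev/null;  python3 st.py|cut -c1-190;  python3 -m inch '[[[0,0,-1,0],[0,0,-2,0],[0,0,-2,0],[0,0,0,0]]]' >/dev/null;  python3 st.py|cut -c1-190
```

```text
t 19.93 along 11.431255481342852 side 1.1189534480743053 z 169.520998233529 F along -0.02591506855886895 side -0.3180321823350905 up -6.918668584292877 open 19.839183657462833 tq [ 0.03 -0.0
t 20.62 along 11.348681044500765 side 1.105313805733652 z 174.49989886369903 F along 0.0692905772606961 side 0.053443727595518235 up -7.264604413201459 open 20.014163232136596 tq [-0.01 -0.1
```

```bash
python3 -m inch '[[[0,0,-3,0],[0,0,-3,0],[0,0,-3,0],[0,0,0,0]]]' >/dev/null;  python3 st.py|cut -c1-190;  python3 -m inch '[[[0,-4,0,0],[0,-6,0,0],[0,-6,0,0],[0,-4,0,0],[0,0,0,0]]]' >/dev/null;  python3 st.py|cut -c1-190
python3 - <<'E'
from h import *
c=read_camera("scene")
cv2.imwrite("pics/c5.png",cv2.resize(c["img"][95:195,230:330],None,fx=6,fy=6,interpolation=cv2.INTER_CUBIC))
E
```

```text
t 21.32 along 11.34454077466459 side 1.0959853722503763 z 183.49568318130278 F along -0.08595019422256153 side 0.08510191942830382 up -7.134824460657111 open 20.03321145411461 tq [-0.02 -0.0
t 22.15 along -8.500947901500814 side 1.1440654030807815 z 183.58287294112364 F along -0.04684385914624009 side -0.4130639601005964 up -6.830879638598772 open 19.943994903595694 tq [-0.06 -0
```

View pics/c5.png

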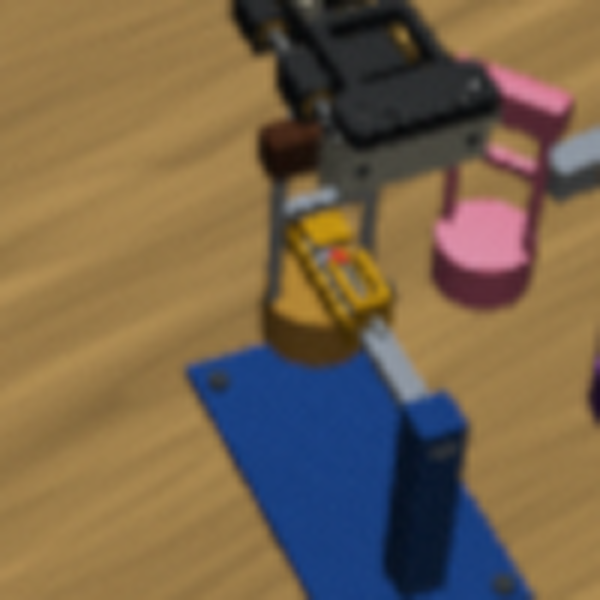

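The bar is clear above the jaw at crop (312,205) and level, with the brass still below it. I'll back out over the nose, then lift.

```bash
python3 -m inch '[[[0,-8,0,0],[0,-12,0,0],[0,-15,0,0],[0,-15,0,0],[0,-15,0,0],[0,-10,0,0],[0,-4,0,0],[0,0,0,0]]]' >/dev/null;  python3 st.py|cut -c1-190;  python3 -m inch '[[[0,0,-10,0],[0,0,-15,0],[0,0,-10,0],[0,0,0,0]]]' >/dev/null;  python3 st.py|cut -c1-190
python3 - <<'E'
from h import *
np.set_printoptions(precision=4,suppress=True)
C={n:read_camera(n) for n in("scene","top")}
P=[]
for i in range(3):
    C={n:read_camera(n) for n in("scene","top")}
    r={n:place_of(n,"pad_top")[0]["at"] for n in C}
    P+=[at_z(C[n],r[n],.048) for n in C]; print(P[-2:],r,tri(C["scene"],r["scene"],C["top"],r["top"]))
a=cv2.resize(C["scene"]["img"][165:255,135:225],None,fx=4.4,fy=4.4,interpolation=cv2.INTER_CUBIC)
b=cv2.resize(C["top"]["img"][185:275,260:350],None,fx=4.4,fy=4.4,interpolation=cv2.INTER_CUBIC)
cv2.imwrite("pics/pad.png",np.hstack([a,b]))
o=observe();p=np.mean(P,0);print(p,"go",Rm(o["tool_rot"]).T@(p-o["tool_pos"])*1e3,o["tool_pos"])
E
```

```text
t 23.4 along -87.20471017548368 side 1.0769356564848085 z 183.51462665063738 F along 0.37641499353482155 side -0.2251025922468827 up -6.737499098826811 open 19.853043705458234 tq [-0.06 -0.0
t 24.1 along -87.7909525410399 side 0.8830869669327162 z 218.25369319551478 F along -0.15906323833147423 side 0.2523354851009592 up -7.304916668040284 open 19.710079767458023 tq [ 0.02 -0.11
[array([ 0.4825, -0.1533,  0.048 ]), array([ 0.4658, -0.1591,  0.048 ])] {'scene': [204.3, 185.1], 'top': [233.5, 306.2]} (array([ 0.4677, -0.1552,  0.0326]), np.float64(0.012960477901971676))
[array([ 0.4706, -0.1558,  0.048 ]), array([ 0.4773, -0.1467,  0.048 ])] {'scene': [202.1, 182.3], 'top': [229.9, 302.2]} (array([ 0.4748, -0.1515,  0.0496]), np.float64(0.011095395558677066))Traceback (most recent call last):
  File "<stdin>", line 7, in <module>
IndexError: list index out of range
```

```bash
python3 - <<'E'
from h import *
np.set_printoptions(precision=4,suppress=True)
C={n:read_camera(n) for n in("scene","top")}
a=cv2.resize(C["scene"]["img"][165:255,135:225],None,fx=4.4,fy=4.4,interpolation=cv2.INTER_CUBIC)
b=cv2.resize(C["top"]["img"][205:265,280:340],None,fx=6.6,fy=6.6,interpolation=cv2.INTER_CUBIC)
cv2.imwrite("pics/pad.png",np.hstack([a,b]))
E
```

```text
(no output)
```

View pics/pad.png

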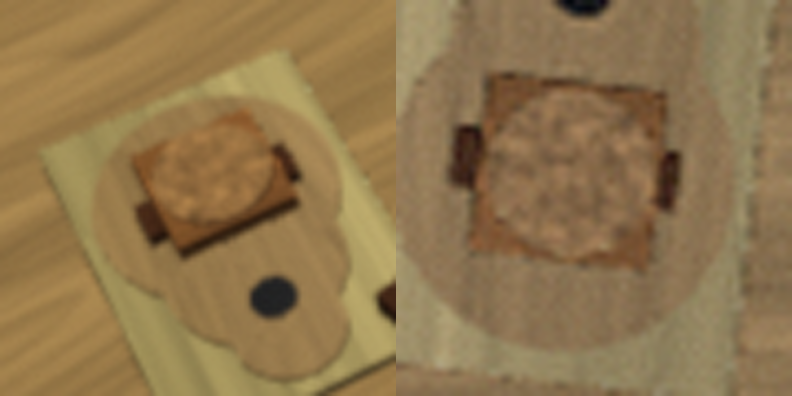

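The pad's circle is centred at crop (212,172) in the scene half and (570,172) in the top half. That is scene pixel (204.1,183.2) and top pixel (231.1,306.4).

```bash
python3 - <<'E'
from h import *
np.set_printoptions(precision=4,suppress=True)
C={n:read_camera(n) for n in("scene","top")}
a={"scene":(204.1,183.2),"top":(231.1,306.4)}
P=[at_z(C[n],a[n],.048) for n in C]; print(P,tri(C["scene"],a["scene"],C["top"],a["top"]))
o=observe();p=np.mean(P,0);print("go",Rm(o["tool_rot"]).T@(p-o["tool_pos"])*1e3,o["tool_pos"],o["tool_rot"])
E
```

```text
[array([ 0.4785, -0.1574,  0.048 ]), array([ 0.4734, -0.1598,  0.048 ])] (array([ 0.4741, -0.1583,  0.0438]), np.float64(0.004534042817622999))
go [-350.9259  150.6986  170.5285] [0.4228 0.2196 0.2185] [3.1415 0.     1.3048]
```

```bash
python3 -m inch '[[[-15,0,0,0],[-25,0,0,0],[-35,10,0,0],[-40,20,0,0],[-45,25,0,0],[-45,25,0,0],[-45,25,0,0],[-45,20,0,0],[-30,15,0,0],[-18,7,0,0]]]' >/dev/null; python3 -m inch '[[[-8,3.7,5,0],[0,0,12,0],[0,0,12,0],[0,0,8,0],[0,0,0,0],[0,0,0,0]]]'
python3 - <<'E'
from h import *
np.set_printoptions(precision=4,suppress=True)
C={n:read_camera(n) for n in("scene","top")}
o=observe(); print(o["tool_pos"],o["tool_rot"],o["contact_force"])
print("go",Rm(o["tool_rot"]).T@(np.array([.476,-.1585,.1626])-o["tool_pos"])*1e3)
a=cv2.resize(C["scene"]["img"][140:240,130:230],None,fx=6,fy=6,interpolation=cv2.INTER_CUBIC)
cv2.imwrite("pics/over.png",a)
E
```

```text
time: 26.95
tool_pos: [0.4762, -0.1585, 0.1818]
tool_rot: [3.141, 0.0, 1.305]
contact_force: [-0.4, 0.1, -6.9]
opening: 0.02
[ 0.4762 -0.1587  0.182 ] [3.1406 0.0003 1.3049] [-0.2988 -0.1062 -6.8434]
go [ 0.1759 -0.2523 19.3746]
```

View pics/over.png

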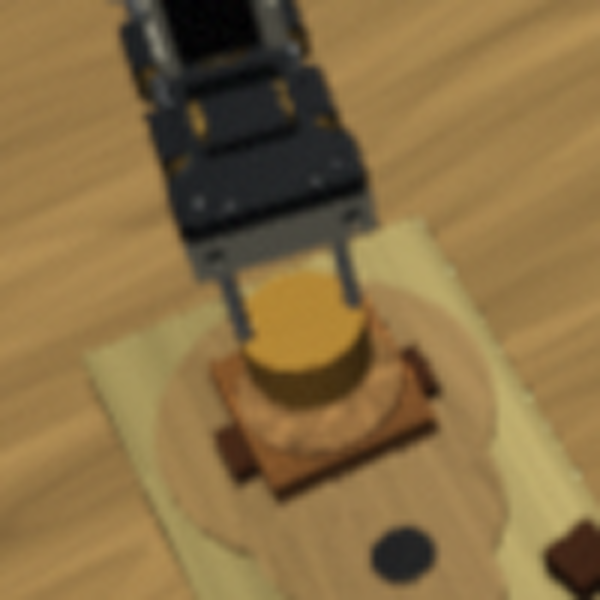

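```bash
python3 - <<'E'
from h import *
c=read_camera("scene")
for z in(.067,.101,.048): print(z,(proj(c,[.476,-.1585,z])-[140,130])*6)
E
python3 -m inch '[[[0,0,6,0],[0,0,5,0],[0,0,3,0],[0,0,1.5,0],[0,0,1,0],[0,0,0,0]]]' >/dev/null;  python3 st.py|cut -c1-190
```

```text
0.067 [359.77737558 307.87260292]
0.101 [317.46401299 295.26853362]
0.048 [382.47698893 314.63423759]
t 28.05 along 63.489655697998124 side -349.851140541144 z 165.1173580646204 F along 0.13251331937177538 side 0.08808946055066207 up -7.258201134169972 open 19.84271721189779 tq [-0.04 -0.06
```

```bash
python3 -m inch '[[[0,0,0.5,0],[0,0,0.5,0],[0,0,0.5,0],[0,0,0.5,0],[0,0,0,0]]]' >/dev/null;  python3 st.py|cut -c1-190; python3 -m inch '[[[0,0,0.4,0],[0,0,0.4,0],[0,0,0,0]]]' >/dev/null;  python3 st.py
```

```text
t 28.88 along 63.4394616896858 side -349.8543129891021 z 163.11796942059732 F along -0.5031155498772484 side -0.26519732664542806 up -5.542712052756965 open 19.735598398135227 tq [0.02 0.03 
t 29.45 along 63.498974551347814 side -349.88570139068753 z 162.41021851472115 F along -0.9536340812840703 side -0.1467731507160256 up -2.559940077278218 open 19.936035710074943 tq [ 0.04  0.22 -0.03]
```

Contact is at the expected height. I'll go down 0.5 mm more and then open.

```bash
python3 -m inch '[[[0,0,0.3,0],[0,0,0.3,0],[0,0,0,0]]]' >/dev/null;  python3 st.py; python3 -m inch '[[[0,0,0,0],[0,0,0,0],[0,0,0,0],[0,0,0,0]]]' 0.3;  python3 st.py
```

```text
t 30.02 along 63.52714950024924 side -349.8848659776798 z 161.80033718693196 F along -1.2942089956632246 side 0.04416969026178985 up 0.5047353074174565 open 19.730496161323703 tq [-0.01  0.29  0.08]
time: 30.52
tool_pos: [0.476, -0.1587, 0.1617]
tool_rot: [3.141, 0.0, 1.305]
contact_force: [0.9, -0.1, 0.0]
opening: 0.0321
t 30.73 along 63.45829322178968 side -349.8272258311793 z 161.6229245634242 F along 0.07414574039835958 side -0.2089231665284459 up 0.07050794860310255 open 32.35888446624142 tq [ 0.04 -0.04  0.01]
```

```bash
python3 -m inch '[[[0,0,-4,0],[0,0,-8,0],[0,0,-15,0],[0,0,-25,0],[0,0,-30,0],[0,0,-30,0],[0,0,0,0]]]' >/dev/null; python3 -m inch '[[[40,0,0,0],[50,0,0,0],[50,0,0,0],[50,0,0,0],[40,0,0,0],[0,0,0,0],[0,0,0,0]]]'
python3 - <<'E'
from h import *
np.set_printoptions(precision=4,suppress=True)
C={n:read_camera(n) for n in("scene","top")}
a=cv2.resize(C["scene"]["img"][150:240,135:225],None,fx=4.4,fy=4.4,interpolation=cv2.INTER_CUBIC)
b=cv2.resize(C["top"]["img"][195:255,280:340],None,fx=6.6,fy=6.6,interpolation=cv2.INTER_CUBIC)
cv2.imwrite("pics/fin.png",np.hstack([a,b]))
for z in(.048,.082,.194):
  for xy in[(.476,-.1585)]:
    s=proj(C["scene"],[*xy,z]);t=proj(C["top"],[*xy,z]);print(z,"s crop",(s[::-1]-[135,150])*4.4,"t",(t[::-1]-[280,195])*6.6+[396,0])
E
```

```text
time: 32.48
tool_pos: [0.5359, 0.0628, 0.273]
tool_rot: [-3.141, 0.001, 1.305]
contact_force: [0.7, 0.0, 0.6]
opening: 0.0323
0.048 s crop [208.7318 236.4831] t [567.3483 232.7671]
0.082 s crop [199.7555 206.3487] t [576.433 238.155]
0.194 s crop [166.5238  94.7858] t [610.66   258.4542]
```

View pics/fin.png

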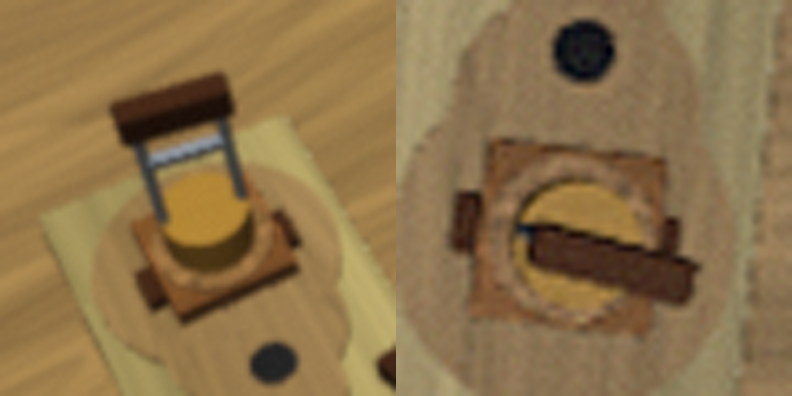

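The weight stands upright on the cork: brass top centre is at (580,243) in the top half. Corrected for height its base is at about (571,238), against the pad centre at (570,238). The cork shows evenly all round it.

```bash
python3 -c "
from cell import *
print(hand_in())"
```

```text
the job is handed in; nothing more can be done
None
```

The weight is off the hook and standing upright on the cork pad. I handed the job in at about 32.6 s of the 72 s allowed.

- **Taking it off the hook:** I gripped the handle and took the weight's load (about 7.3 N). I found the nose wall with one light touch of about 5 N, then pushed the bar 30 mm from there against the keeper until it was under the mouth. The lift added at most about 1.5 N of rubbing before the keeper snapped shut. I then backed the bar out over the nose with no contact.
- **Setting it down:** It went down onto the pad in steps of 0.3–0.5 mm. I released it with about 0.5 N of net force at the wrist.
- **Last checks:** The final pictures show the weight upright, with its base centre about 2 mm or less from the pad centre. The gripper was about 0.2 m away and touching nothing.
- **Disagreements:** The trained network's pad position scattered by about 7 mm, so I measured the pad circle myself. The two cameras then still differed by about 5 mm, and I used their average.
- **Not rechecked:** I did not look again at the other things on the bench, but the force readings I took showed no contact other than with the weight, the hook and the pad.

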